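# Make up two finishing kits on the sample boards

### The arm

A 6-joint arm with a two-finger parallel gripper is mounted at the origin on the work surface. World frame = base frame: x ahead of the robot, y to its left, z up, the work surface at z = 0. Lengths are in m, angles in rad, forces in N, time in s.
With the tool pointing down it reaches from about 0.25 to 0.725 m from the base axis. Payload 4 kg.
Tool frame: the origin (TCP) lies at the very end of the fingers, on their centre line; the grasp point (between the pads) lies 19 mm behind it; z points along the fingers, y is the line along which they close (so a half turn about z gives the same grasp; the last joint's range is limited). The gripper opens to 85 mm and grips with 20 to 120 N. Pads are 22 mm wide; open, the fingers measure 114 mm over their backs; the gripper's body (76 mm by 85 mm) begins 54 mm behind the grasp point. The pads swing forward as they close: fully open they stand 13 mm farther back than shut.
Start: joints at [1.31, 0.241, 0.005, 1.335, 0, 1.571], TCP at [0.129, 0.483, 0.231] pointing down, gripper open.
Joint ranges: [-2.72, 2.72], [-1.05, 1.87], [-1.09, 1.28], [-1.99, 2.15], [-1.42, 1.44], [-3.14, 3.14]. Speed limits (rad/s): [2.79, 2.79, 3.14, 3.14, 3.14, 3.14].

### API

Orientations are given as a unit quaternion [x, y, z, w].
In Python, from workcell import telemetry, vision, workorder gives the robot as it stands.
- The arm moves only by the shell command python3 -m inch 'ROWS'. ROWS is JSON, a list of rows, each a list of 3 entries, a list of its own where there are three numbers: the turn, a rotation vector about the tool's x, y, z scaled (see below), then the shift along the tool's x, y, z scaled (see below), then the closure, from -1 (fully open) to 1 (shut). A call has 1 to 10 rows; each row shifts and turns the commanded pose from where the row before left it, along the tool's axes as they then stand; what a row does not reach is not made up. The controller multiplies each number of a shift by 0.3 m and each number of a turn by 360 degrees. A row lasts 1/12 s, in which the tool goes at most 41.7 mm and 7.16 degrees, less where a joint would pass 70% of its speed; a pose out of reach is approached as far as the arm can. A call with a number of a shift or a turn outside -1 to 1 is refused whole. A call with a gripper value outside its range is refused whole. The fingers move at their own pace and stop on an object; the grip force is fixed at half the most. Time passes only in rows, so rows that do not move let the fingers close. It gives the time, the measured TCP pose, the force, the opening and the grip force at its end, in the units of the state.
- telemetry.get_obs(): the state, without advancing time (a new reading comes with each control period).
- vision.camera(name): name is "scene" or "side" or "wrist"; returns a dict with "img" (480x640x3 uint8, red, green, blue), "fov_y" (degrees; the focal length in pixels is half the picture's height over the tangent of half this angle, whatever the lens; pixels are square), "cx", "cy" (the principal point, pixels), "pose" (4x4, takes a point from camera to world coordinates). Camera axes: x right, y up, looking along -z (the intrinsics and any distortion apply to the point x, -y, -z); pixel columns grow to the right and rows downward; lengths in m; the calibration is good to about 2 mm. A picture is of the moment at which its call begins. There is no depth.
- workorder.job_done(): hands the job in; it is judged then, once.
The state is a dict: "clock": time; "joint_pos": joint angles; "joint_vel": joint speeds; "tau": joint torques, N m; "eef_pos": TCP position; "tool_rot": TCP orientation; "ft_force": force on the tool from outside, world axes, zero at the start; "ft_torque": the same for the moment, N m; "grip_width": finger opening in m; "grasp_force": force on a finger pad.
Only numpy, scipy, OpenCV 4.12 (cv2) and the standard library are available. Lean on these libraries where they do the work, as an engineer would, in place of code of your own. Each camera call takes 0.05 s, during which the arm holds its last target. There are 200 camera calls.

### The job

Make up two finishing kits as upright stacks, each piece centred on what is below it: on the black sample board the black paint tin, then the white-lidded wax tin, then the red-topped cork sanding block lying flat on top, red face up. On the bronze sample board put the bronze paint tin, then the yellow-lidded wax tin. Do not shift or knock over the green tin, the amber jar or the blue-capped bottle.

Things in the scene. Friction and masses are not known exactly. Their poses are not given: they have to be found in the camera images.
- black_board: Square sample board of wood painted black on top, 96 x 96 mm, 12 mm thick, lying flat and fixed to the table. Origin: centre of the underside, so its top face is 12 mm above the origin; x and y along its edges, z up.
- bronze_board: Square sample board of wood painted bronze (metallic brown) on top, 96 x 96 mm, 12 mm thick, lying flat and fixed to the table. Origin: centre of the underside, so its top face is 12 mm above the origin; x and y along its edges, z up.
- black_tin: Paint tin, upright closed cylinder, 64 mm diameter, 60 mm tall, about 0.3 kg, silver with a black lid and a black band round it; flat top and underside. Origin: centre of the underside; z up. Its yaw means nothing. Stands loose on the table.
- bronze_tin: Paint tin, upright closed cylinder, 64 mm diameter, 60 mm tall, about 0.3 kg, silver with a bronze-brown lid and a bronze-brown band round it; flat top and underside. Origin: centre of the underside; z up. Its yaw means nothing. Stands loose on the table.
- white_tin: Wax tin, flat closed cylinder, 56 mm diameter, 30 mm tall, about 0.1 kg, silver below with a white lid; flat top and underside. Origin: centre of the underside; z up. Its yaw means nothing. Stands loose on the table.
- yellow_tin: Wax tin, flat closed cylinder, 56 mm diameter, 30 mm tall, about 0.1 kg, silver below with a yellow lid; flat top and underside. Origin: centre of the underside; z up. Its yaw means nothing. Stands loose on the table.
- sanding_block: Cork sanding block, 94 mm (its x) by 54 mm (its y) by 28 mm tall, light brown cork sides with a flat red abrasive face on top, about 0.06 kg, lying flat and loose. Origin: centre of the underside; z up. Grip it across its 54 mm width, along its y.
- green_tin: Green paint tin, same make and size as the other paint tins (64 mm diameter, 60 mm tall), green lid and band. Origin: centre of the underside. Bystander: leave it standing where it is.
- amber_jar: Closed amber glass jar with a grey cap, 48 mm diameter, 72 mm tall, loose. Origin: centre of the underside. Bystander: leave it standing where it is.
- blue_bottle: Small clear bottle with a pale label and a blue cap, 44 mm diameter, 75 mm tall, loose. Origin: centre of the underside. Bystander: leave it standing where it is.
Things that resemble listed ones, but are neither listed nor needed, are in the scene too. Leave any purple look-alike of the black_tin alone.

How it is judged:
By the outcome, as a careful person would: the job done as asked, in the order asked, and still so for the second after the job is handed in, with the robot touching nothing.
It also fails if it takes over 128 s, if anything falls off the work surface, if the arm or the gripper's body presses on something with over 40 N, if the wrist force passes 120 N, or if a joint passes its speed limit or range.

## Working session

There is one attempt and no reset: what is moved stays moved. The work goes in short steps, Python scripts to look and compute and a shell command to move; the robot and the scene stay as the last step left them, time stands still between calls to the robot, and variables do not carry over. Pictures are saved under pics/ and viewed, at most 14 in all, crops included, and the job is handed in when it is done.

```bash
ls; mkdir -p pics
python3 - <<'E'
from workcell import telemetry, vision
import cv2,numpy as np
print(telemetry.get_obs())
for n in ("scene","side"):
    c=vision.camera(n); print(n,{k:v for k,v in c.items() if k!='img'})
    cv2.imwrite(f'pics/{n}0.png',c['img'][...,::-1])
E
```

```text
pics
{'clock': 0.0, 'joint_pos': array([1.30999648e+00, 2.41427178e-01, 3.71265321e-03, 1.33517540e+00,
       8.68506966e-06, 1.57080369e+00]), 'joint_vel': array([ 2.05855686e-04,  1.19959441e-03,  2.24058420e-04,  1.53919466e-03,
       -6.56017558e-05,  3.08808384e-03]), 'tau': array([-9.76553274e-04, -3.72316039e+01,  2.52408582e+01,  1.68519525e-02,
       -1.57687555e-05,  8.42761295e-06]), 'eef_pos': array([0.12876216, 0.48248566, 0.23040143]), 'tool_rot': array([ 1.30034263e-01,  9.91508948e-01, -1.03734576e-03, -1.40417604e-04]), 'ft_force': array([ 0.82940901, -0.29181787,  0.81562719]), 'ft_torque': array([-0.03955592, -0.02618453, -0.00341742]), 'grasp_force': 0.0, 'grip_width': 0.08541579565165948}
scene {'fov_y': 48.22282489368893, 'cx': 318.60919686489905, 'cy': 246.18597326911407, 'pose': array([[ 0.68957984, -0.57364907,  0.44204794,  1.11157434],
       [ 0.7242041 ,  0.54382221, -0.42401158, -0.55280172],
       [ 0.00283836,  0.61252277,  0.79044785,  1.09718532],
       [ 0.        ,  0.        ,  0.        ,  1.        ]])}
side {'fov_y': 42.72234875085728, 'cx': 322.6316139185384, 'cy': 238.1512753919705, 'pose': array([[ 0.99831122,  0.01633033, -0.05574976,  0.44386377],
       [-0.05351162,  0.63202397, -0.77309909, -0.9545243 ],
       [ 0.02261022,  0.77477675,  0.63183048,  0.82979536],
       [ 0.        ,  0.        ,  0.        ,  1.        ]])}
```

View pics/scene0.png

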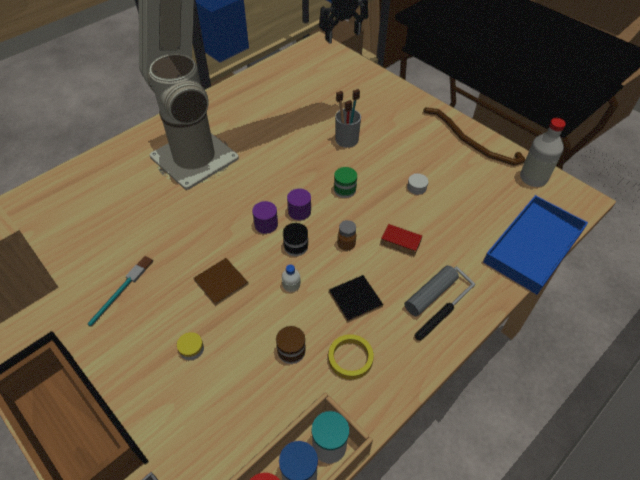

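View pics/side0.png

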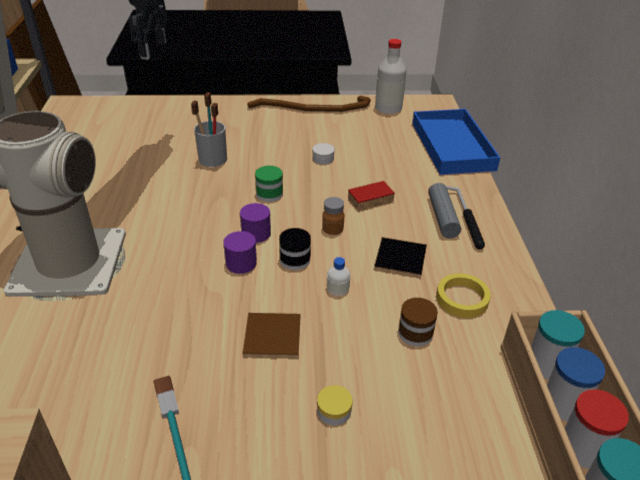

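Scene picture candidates: black tin (295,238), with purple look-alikes at (265,217) and (299,204). Bronze tin (290,344), green tin (345,181). White wax tin (418,184), yellow wax tin (190,345), not the yellow ring at (350,356). Sanding block (401,239), black board (356,297), bronze board (221,281). Bystanders are the jar (347,235) and the bottle (290,277). Enlarging these to check and to measure.

Run:
```python
import cv2,numpy as np
S={'scene':dict(black=(295,238),white=(418,184),bronze=(290,344),yellow=(190,345),block=(401,239),bb=(356,297),brb=(221,281),green=(345,181),jar=(347,235),bottle=(290,277),purp=(265,217),purp2=(299,204)),
'side':dict(black=(295,248),white=(323,154),bronze=(418,321),yellow=(335,405),block=(371,195),bb=(401,257),brb=(272,335),green=(269,183),jar=(333,216),bottle=(339,277),purp=(240,252),purp2=(255,223))}
for n,d in S.items():
    im=cv2.imread(f'pics/{n}0.png'); T=[]
    for k,(u,v) in d.items():
        h=33 if k in('bb','brb') else 25
        t=cv2.resize(im[v-h:v+h,u-h:u+h],(200,200),interpolation=cv2.INTER_CUBIC)
        t=cv2.convertScaleAbs(t,alpha=1.6,beta=15)
        for g in range(0,h,10):
            for s in (1,-1):
                p=int((h+s*g+.5)*100/h); cv2.line(t,(p,0),(p,5),(0,255,255)); cv2.line(t,(0,p),(5,p),(0,255,255))
        cv2.putText(t,f'{k} {u},{v}',(8,196),0,.4,(0,0,255)); T.append(t)
    cv2.imwrite(f'pics/{n}m.png',np.vstack([np.hstack(T[i:i+4]) for i in (0,4,8)]))
```

```text
(no output)
```

View pics/scenem.png

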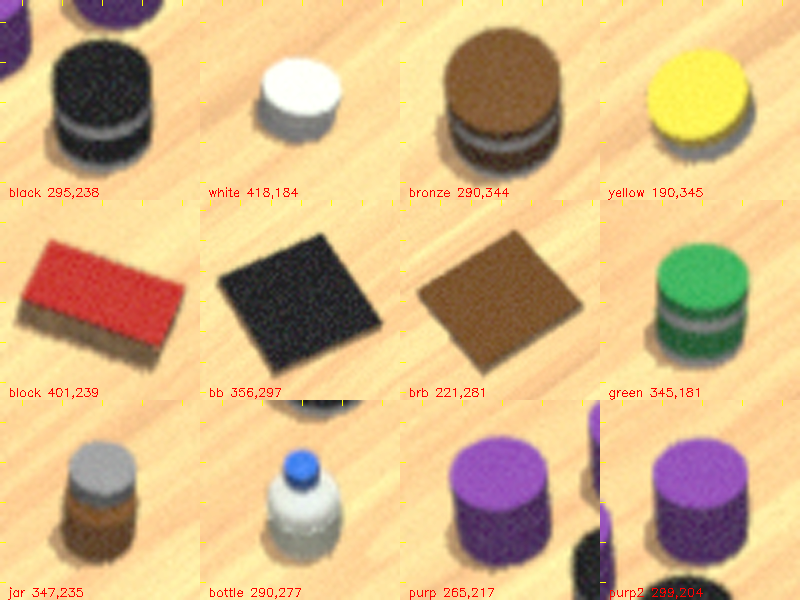

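View pics/sidem.png

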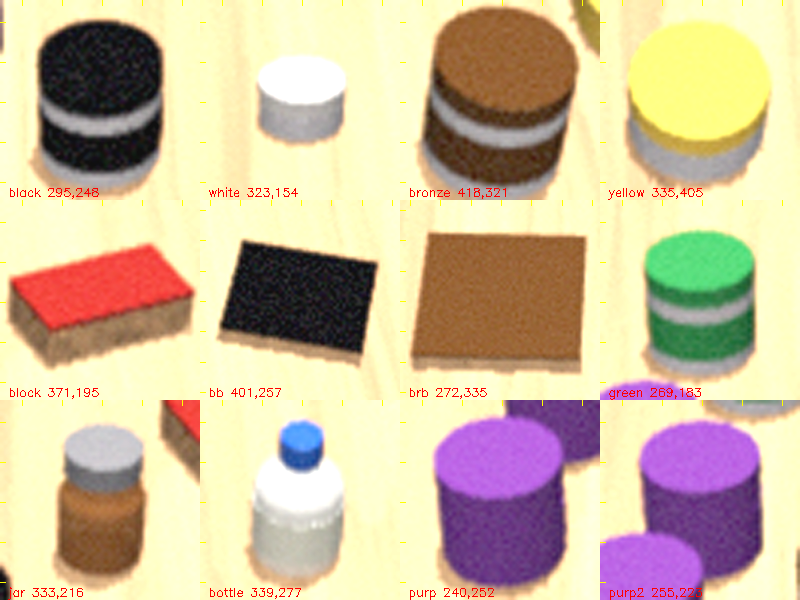

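The black tin choice is confirmed: silver stripe, black lid, while the neighbours are purple. I've read the tile outlines for fitting.

```bash
cat > h.py <<'E'
import numpy as np
from scipy.optimize import least_squares
CAM={'scene':(48.22282489368893,318.60919686489905,246.18597326911407,[[0.68957984,-0.57364907,0.44204794,1.11157434],[0.7242041,0.54382221,-0.42401158,-0.55280172],[0.00283836,0.61252277,0.79044785,1.09718532]]),
'side':(42.72234875085728,322.6316139185384,238.1512753919705,[[0.99831122,0.01633033,-0.05574976,0.44386377],[-0.05351162,0.63202397,-0.77309909,-0.9545243],[0.02261022,0.77477675,0.63183048,0.82979536]])}
def proj(cam,P):
    fov,cx,cy,M=CAM[cam]; M=np.array(M); f=240/np.tan(np.radians(fov/2))
    c=(np.atleast_2d(P)-M[:,3])@M[:,:3]
    return np.c_[cx-f*c[:,0]/c[:,2],cy+f*c[:,1]/c[:,2]]
t=np.linspace(0,2*np.pi,73)
def ext(cam,x,y,r,h,z=0):
    P=np.vstack([np.c_[x+r*np.cos(t),y+r*np.sin(t),np.full(73,z+k)] for k in (0,h)])
    q=proj(cam,P); return np.array([q[:,0].min(),q[:,0].max(),q[:,1].min(),q[:,1].max()])
def fitcyl(obs,r,h,z=0,use=(0,1,2,3)):
    def res(p): return np.concatenate([(ext(c,p[0],p[1],r,h,z)-o)[list(use)] for c,o in obs.items()])
    s=least_squares(lambda p:np.nan_to_num(res(p)),[.5,0.]); return s.x,s.fun
def corners(x,y,a,l,w,z):
    c,s=np.cos(a),np.sin(a); L=np.array([[-1,-1],[1,-1],[1,1],[-1,1]])*[l/2,w/2]
    return np.c_[L@np.array([[c,s],[-s,c]])+[x,y],np.full(4,z)]
def fitbox(obs,l,w,z,a0s=np.arange(0,np.pi,.2)):
    def res(p):
        r=[]
        for c,o in obs.items():
            q=proj(c,corners(*p,l,w,z)); d=np.linalg.norm(q[:,None]-np.array(o)[None],axis=2)
            r.append((np.array(o)-q[d.argmin(0)]).ravel())
        return np.concatenate(r)
    s=min((least_squares(res,[.5,0,a]) for a in a0s),key=lambda s:s.cost); return s.x,s.fun
E
python3 - <<'E'
from h import *
np.set_printoptions(precision=2,suppress=True)
C={'black':((295,238,53,152,39,170),(295,248,37,162,20,186)),'white':((418,184,60,141,57,142),(323,154,58,145,55,142)),
'bronze':((290,344,46,161,28,178),(418,321,22,178,6,200)),'yellow':((190,345,48,155,49,160),(335,405,27,170,20,182)),
'green':((345,181,57,148,43,165),(269,183,44,154,31,175)),'jar':((347,235,64,136,41,162),(333,216,57,145,24,172)),
'bottle':((290,277,68,141,50,159),(339,277,51,144,21,174)),'purp':((265,217,49,151,37,167),(240,252,34,165,17,184)),'purp2':((299,204,52,149,37,165),(255,223,40,160,21,178))}
D={'white':(.028,.03),'yellow':(.028,.03),'jar':(.024,.072),'bottle':(.022,.075)}
for k,v in C.items():
    o={}
    for c,(u,w,*e) in zip(('scene','side'),v):
        e=np.array(e)/4-.5; o[c]=np.r_[e[:2]+u-25,e[2:]+w-25]
    use=(0,1,3) if k in('jar','bottle') else (0,1,2) if k=='bronze' else (0,1,2,3)
    p,r=fitcyl(o,*D.get(k,(.032,.06)),use=use); print(k,p.round(4),r)
B={'bb':(.096,.096,.012,33,((356,297),[(18,80),(122,34),(182,123),(77,172)]),((401,257),[(42,41),(177,63),(162,152),(21,128)])),
'brb':(.096,.096,.012,33,((221,281),[(17,93),(116,31),(183,106),(86,172)]),((272,335),[(28,34),(186,37),(180,160),(13,156)])),
'block':(.094,.054,.028,25,((401,239),[(51,41),(185,87),(160,146),(22,97)]),((371,195),[(152,43),(193,92),(52,128),(10,81)]))}
for k,(l,w,z,h,*v) in B.items():
    o={c:np.array(q)*h/100-.5+np.array(uv)-h for c,(uv,q) in zip(('scene','side'),v)}
    p,r=fitbox(o,l,w,z); print(k,p.round(4),'deg',np.degrees(p[2]).round(1),r)
E
```

```text
black [ 0.46 -0.01] [-0.61  0.53 -0.97  0.63 -0.39  0.57 -0.83  0.82]
white [0.54 0.38] [-0.89  0.48 -0.45  0.13 -0.1   0.51 -0.16 -0.1 ]
bronze [ 0.67 -0.21] [-0.95  0.41 -0.65 -0.33  0.94 -0.26]
yellow [ 0.51 -0.37] [-0.47  0.66 -0.96  0.22 -0.06  0.32 -0.22  0.64]
green [0.4  0.23] [-0.78  0.42 -0.63  0.66 -0.48  0.67 -0.84  0.34]
jar [0.54 0.1 ] [-0.5   1.6  -0.11 -1.03  0.38  1.17]
bottle [ 0.54 -0.09] [-0.36  0.91 -0.19 -0.73  0.53  0.54]
purp [ 0.35 -0.01] [-0.12  0.52 -0.86  0.03 -0.6   0.79 -0.58  1.3 ]
purp2 [0.37 0.08] [-0.13  0.08 -0.62  0.18 -0.71  0.95 -0.74  0.85]
bb [ 0.67 -0.01 -0.28] deg -16.1 [ 0.55  0.89  0.46  0.74 -0.25  0.47  0.51  0.32 -0.2   0.31 -0.93  0.26
 -1.15 -0.39  0.23 -0.19]
brb [ 0.41 -0.22  3.09] deg 176.8 [ 0.41  0.63  0.49  0.55  0.23  1.16  1.28  1.11 -0.5   0.16 -0.85  0.26
 -1.17  0.03 -0.07 -0.38]
block [0.64 0.2  3.52] deg 201.7 [ 0.75  0.65 -0.22  0.38  0.23 -0.05  0.83 -0.   -0.13  0.21 -1.39  0.3
 -0.15 -0.09  0.15  0.85]
```

Run:
```python
from h import *
np.set_printoptions(precision=4,suppress=True)
C={'black':((295,238,53,152,39,170),(295,248,37,162,20,186)),'white':((418,184,60,141,57,142),(323,154,58,145,55,142)),
'bronze':((290,344,46,161,28,178),(418,321,22,178,6,200)),'yellow':((190,345,48,155,49,160),(335,405,27,170,20,182)),
'green':((345,181,57,148,43,165),(269,183,44,154,31,175)),'jar':((347,235,64,136,41,162),(333,216,57,145,24,172)),
'bottle':((290,277,68,141,50,159),(339,277,51,144,21,174)),'purp':((265,217,49,151,37,167),(240,252,34,165,17,184)),'purp2':((299,204,52,149,37,165),(255,223,40,160,21,178))}
D={'white':(.028,.03),'yellow':(.028,.03),'jar':(.024,.072),'bottle':(.022,.075)}
for k,v in C.items():
    o={}
    for c,(u,w,*e) in zip(('scene','side'),v):
        e=np.array(e)/4-.5; o[c]=np.r_[e[:2]+u-25,e[2:]+w-25]
    use=(0,1,3) if k in('jar','bottle') else (0,1,2) if k=='bronze' else (0,1,2,3)
    p,r=fitcyl(o,*D.get(k,(.032,.06)),use=use); print(k,p)
B={'bb':(.096,.096,.012,33,((356,297),[(18,80),(122,34),(182,123),(77,172)]),((401,257),[(42,41),(177,63),(162,152),(21,128)])),
'brb':(.096,.096,.012,33,((221,281),[(17,93),(116,31),(183,106),(86,172)]),((272,335),[(28,34),(186,37),(180,160),(13,156)])),
'block':(.094,.054,.028,25,((401,239),[(51,41),(185,87),(160,146),(22,97)]),((371,195),[(152,43),(193,92),(52,128),(10,81)]))}
for k,(l,w,z,h,*v) in B.items():
    o={c:np.array(q)*h/100-.5+np.array(uv)-h for c,(uv,q) in zip(('scene','side'),v)}
    p,r=fitbox(o,l,w,z); print(k,p)
```

```text
black [ 0.4561 -0.0063]
white [0.535  0.3836]
bronze [ 0.6703 -0.2143]
yellow [ 0.5116 -0.3732]
green [0.4002 0.229 ]
jar [0.5388 0.0961]
bottle [ 0.5365 -0.0922]
purp [ 0.3465 -0.015 ]
purp2 [0.3735 0.0808]
bb [ 0.6741 -0.0118 -0.2819]
brb [ 0.4136 -0.216   3.0862]
block [0.6358 0.1961 3.5198]
```

```bash
python3 -m inch '[[[0,0,-0.014],[0,0,-0.09],-1],[[0,0,-0.014],[0,0,-0.09],-1],[[0,0,-0.0138],[0,0,-0.09],-1],[[0,0,0],[-0.068,-0.1,0],-1],[[0,0,0],[-0.068,-0.1,0],-1],[[0,0,0],[-0.068,-0.1,0],-1],[[0,0,0],[-0.068,-0.1,0],-1],[[0,0,0],[-0.068,-0.1,0],-1]]'; python3 -m inch '[[[0,0,0],[-0.068,-0.1,0],-1],[[0,0,0],[-0.068,-0.1,0],-1],[[0,0,0],[-0.068,-0.1,0],-1],[[0,0,0],[-0.068,-0.1,0],-1],[[0,0,0],[-0.068,-0.1,0],-1],[[0,0,0],[-0.068,-0.1,0],-1],[[0,0,0],[-0.068,-0.1,0],-1],[[0,0,0],[-0.068,-0.1,0],-1]]'; python3 -m inch '[[[0,0,0],[0,0,0],-1],[[0,0,0],[0,0,0],-1]]'
```

```text
clock: 0.77
eef_pos: [0.2315, 0.3317, 0.3119]
tool_rot: [-0.001, 1.0, -0.0, -0.0]
ft_force: [1.2, 0.1, -0.6]
grip_width: 0.0852
grasp_force: 0.0
clock: 1.43
eef_pos: [0.3952, 0.0918, 0.3121]
tool_rot: [-0.001, 1.0, 0.0, -0.0]
ft_force: [0.5, 1.4, -0.2]
grip_width: 0.0854
grasp_force: 0.0
clock: 1.6
eef_pos: [0.3952, 0.092, 0.3117]
tool_rot: [0.002, 1.0, -0.0, -0.001]
ft_force: [0.7, -1.1, -0.5]
grip_width: 0.0852
grasp_force: 0.0
```

```bash
python3 -m inch '[[[0,0,0],[-0.068,-0.109,0.03],-1],[[0,0,0],[-0.068,-0.109,0.03],-1],[[0,0,0],[-0.067,-0.109,0.03],-1],[[0,0,0],[0,0,0.1],-1],[[0,0,0],[0,0,0.1],-1],[[0,0,0],[0,0,0],-1],[[0,0,0],[0,0,0],-1]]'
python3 - <<'E'
from workcell import vision
import cv2
c=vision.camera('wrist');print(c['fov_y'],c['cx'],c['cy'],c['pose'].tolist())
cv2.imwrite('pics/w1.png',c['img'][...,::-1])
E
```

```text
clock: 2.18
eef_pos: [0.4541, -0.0033, 0.2242]
tool_rot: [-0.002, 1.0, 0.0, -0.002]
ft_force: [1.9, -0.1, 0.9]
grip_width: 0.0855
grasp_force: 0.0
58.64880475826223 315.5936615184804 240.70740191757508 [[-0.0028854799052040634, -0.9657697464617327, -0.2593847929716699, 0.38838189041140414], [0.999994596133978, -0.0023780936733974246, -0.0022698839885429006, -0.004244283682174499], [0.0015753439489711986, -0.25938994099563684, 0.9657713895129226, 0.3667623037725878], [0.0, 0.0, 0.0, 1.0]]
```

View pics/w1.png

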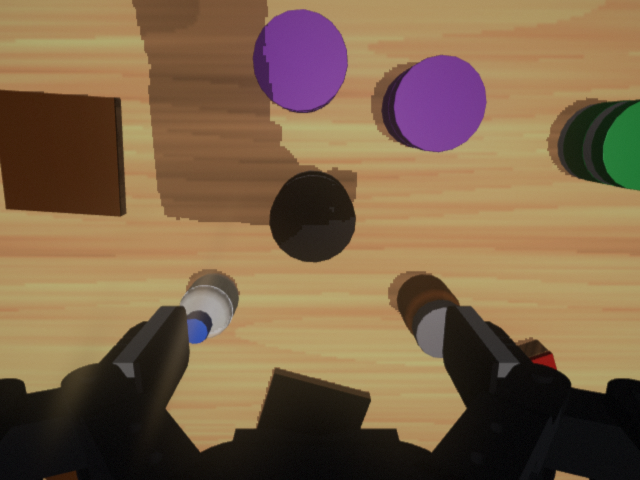

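Wrist view: the black tin's outline spans columns 270–355 and rows 170–262, with purple tins at (300,60) and (440,103). Checking the fit against this view.

Run:
```python
from h import *
CAM['w']=(58.64880475826223,315.5936615184804,240.70740191757508,[[-0.0028854799052040634,-0.9657697464617327,-0.2593847929716699,0.38838189041140414],[0.999994596133978,-0.0023780936733974246,-0.0022698839885429006,-0.004244283682174499],[0.0015753439489711986,-0.25938994099563684,0.9657713895129226,0.3667623037725878]])
print(fitcyl({'w':np.array([270,355,170,262.])},.032,.06))
```

```text
(array([ 0.45597602, -0.00583032]), array([-1.07011157,  1.07119447, -0.72353065,  0.7404698 ]))
```

```bash
python3 -m inch '[[[0,0,0],[0,0,0.12],-1],[[0,0,0],[0,0,0.12],-1],[[0,0,0],[0,0,0.12],-1],[[0,0,0],[0,0,0.12],-1],[[0,0,0],[0,0,0.1],-1],[[0,0,0],[0,0,0.06],-1],[[0,0,0],[0,0,0.03],-1],[[0,0,0],[0,0,0],-1],[[0,0,0],[0,0,0],-1]]'
```

```text
clock: 2.98
eef_pos: [0.4577, -0.0039, 0.0259]
tool_rot: [-0.001, 1.0, 0.0, 0.001]
ft_force: [-0.0, 0.3, -0.2]
grip_width: 0.0853
grasp_force: 0.0
```

```bash
python3 -m inch '[[[0,0,0],[0,0,0],1],[[0,0,0],[0,0,0],1],[[0,0,0],[0,0,0],1],[[0,0,0],[0,0,0],1],[[0,0,0],[0,0,0],1],[[0,0,0],[0,0,0],1],[[0,0,0],[0,0,0],1],[[0,0,0],[0,0,0],1]]'; python3 -m inch '[[[0,0,0],[0,0,-0.03],1],[[0,0,0],[0,0,-0.06],1],[[0,0,0],[0,0,-0.09],1],[[0,0,0],[0,0,-0.09],1],[[0,0,0],[0,0,-0.08],1],[[0,0,0],[0,0,0],1],[[0,0,0],[0,0,0],1]]'
```

```text
clock: 3.65
eef_pos: [0.4581, -0.0047, 0.0267]
tool_rot: [-0.001, 1.0, -0.0, 0.003]
ft_force: [-1.1, -0.5, 6.5]
grip_width: 0.0623
grasp_force: 65.0
clock: 4.23
eef_pos: [0.4572, -0.0044, 0.1313]
tool_rot: [-0.001, 1.0, 0.0, 0.002]
ft_force: [0.7, -0.5, -4.4]
grip_width: 0.0629
grasp_force: 66.3
```

```bash
python3 -m inch '[[[0,0,0],[-0.09,-0.003,0],1],[[0,0,0],[-0.1,-0.003,0],1],[[0,0,0],[-0.1,-0.003,0],1],[[0,0,0],[-0.1,-0.003,0],1],[[0,0,0],[-0.1,-0.003,0],1],[[0,0,0],[-0.1,-0.003,0],1],[[0,0,0],[-0.08,-0.003,0],1],[[0,0,0],[-0.057,-0.003,0],1],[[0,0,0],[0,0,0],1],[[0,0,0],[0,0,0],1]]';  python3 -m inch '[[[0,0,0],[0,0,0.08],1],[[0,0,0],[0,0,0.08],1],[[0,0,0],[0,0,0.06],1],[[0,0,0],[0,0,0.04],1],[[0,0,0],[0,0,0.03],1],[[0,0,0],[0,0,0],1],[[0,0,0],[0,0,0],1],[[0,0,0],[0,0,0],1]]'
```

```text
clock: 5.07
eef_pos: [0.6731, -0.0112, 0.1263]
tool_rot: [-0.001, 1.0, 0.0, -0.002]
ft_force: [-0.4, -0.1, -2.5]
grip_width: 0.0623
grasp_force: 66.3
clock: 5.73
eef_pos: [0.6749, -0.0112, 0.0437]
tool_rot: [-0.001, 1.0, -0.0, 0.001]
ft_force: [0.9, 0.6, -2.4]
grip_width: 0.0624
grasp_force: 66.5
```

```bash
python3 -m inch '[[[0,0,0],[0,0,0.01],1],[[0,0,0],[0,0,0.005],1],[[0,0,0],[0,0,0.004],1],[[0,0,0],[0,0,0],1],[[0,0,0],[0,0,0],1]]'
```

```text
clock: 6.15
eef_pos: [0.6749, -0.0112, 0.0389]
tool_rot: [-0.001, 1.0, -0.0, 0.001]
ft_force: [-2.5, 0.9, 5.2]
grip_width: 0.0631
grasp_force: 67.2
```

```bash
python3 -m inch '[[[0,0,0],[0,0,0],-1],[[0,0,0],[0,0,0],-1],[[0,0,0],[0,0,0],-1],[[0,0,0],[0,0,0],-1],[[0,0,0],[0,0,0],-1],[[0,0,0],[0,0,-0.06],-1],[[0,0,0],[0,0,-0.1],-1],[[0,0,0],[0,0,-0.1],-1],[[0,0,0],[0,0,-0.1],-1],[[0,0,0],[0,0,-0.06],-1]]'; python3 -m inch '[[[0,0,0],[0.039,0.11,0],-1],[[0,0,0],[0.039,0.11,0],-1],[[0,0,0],[0.039,0.11,0],-1],[[0,0,0],[0.039,0.11,0],-1],[[0,0,0],[0.039,0.11,0],-1],[[0,0,0],[0.039,0.11,0],-1],[[0,0,0],[0.039,0.11,0],-1],[[0,0,0],[0.039,0.11,0],-1],[[0,0,0],[0.039,0.11,0],-1],[[0,0,0],[0.039,0.11,0],-1]]'; python3 -m inch '[[[0,0,0],[0.039,0.11,0],-1],[[0,0,0],[0.038,0.108,0],-1],[[0,0,0],[0,0,0],-1],[[0,0,0],[0,0,0],-1],[[0,0,0],[0,0,0],-1]]'
```

```text
clock: 6.98
eef_pos: [0.6754, -0.0112, 0.1665]
tool_rot: [-0.001, 1.0, -0.0, 0.002]
ft_force: [0.3, 0.5, 0.8]
grip_width: 0.0856
grasp_force: 0.0
clock: 7.82
eef_pos: [0.5557, 0.3201, 0.1626]
tool_rot: [-0.001, 1.0, 0.0, 0.0]
ft_force: [0.5, 0.4, 0.9]
grip_width: 0.0857
grasp_force: 0.0
clock: 8.23
eef_pos: [0.5331, 0.3837, 0.1623]
tool_rot: [-0.001, 1.0, -0.0, -0.0]
ft_force: [0.1, -0.2, -0.6]
grip_width: 0.0849
grasp_force: 0.0
```

```bash
python3 -m inch '[[[0,0,0],[-0.006,0,0.1],-1],[[0,0,0],[0,0,0.12],-1],[[0,0,0],[0,0,0.12],-1],[[0,0,0],[0,0,0.1],-1],[[0,0,0],[0,0,0.06],-1],[[0,0,0],[0,0,0.024],-1],[[0,0,0],[0,0,0],-1],[[0,0,0],[0,0,0],-1]]'; python3 -m inch '[[[0,0,0],[0,0,0],1],[[0,0,0],[0,0,0],1],[[0,0,0],[0,0,0],1],[[0,0,0],[0,0,0],1],[[0,0,0],[0,0,0],1],[[0,0,0],[0,0,0],1],[[0,0,0],[0,0,0],1],[[0,0,0],[0,0,0],1],[[0,0,0],[0,0,0],1]]'
```

```text
clock: 8.9
eef_pos: [0.5361, 0.3832, 0.0062]
tool_rot: [-0.0, 1.0, 0.0, 0.0]
ft_force: [0.2, 0.3, 0.0]
grip_width: 0.0856
grasp_force: 0.0
clock: 9.65
eef_pos: [0.5366, 0.385, 0.0081]
tool_rot: [-0.001, 1.0, 0.001, 0.002]
ft_force: [-0.3, -0.7, 6.6]
grip_width: 0.0543
grasp_force: 64.2
```

```bash
python3 -m inch '[[[0,0,0],[0,0,-0.06],1],[[0,0,0],[0,0,-0.11],1],[[0,0,0],[0,0,-0.12],1],[[0,0,0],[0,0,-0.12],1],[[0,0,0],[0,0,-0.08],1],[[0,0,0],[0,0,-0.03],1],[[0,0,0],[0,0,0],1],[[0,0,0],[0,0,0],1]]'
python3 - <<'E'
from workcell import vision
import cv2,numpy as np
T=[]
for n,(u,v) in dict(scene=(356,285),side=(401,240)).items():
    im=vision.camera(n)['img'][...,::-1]; h=40
    t=cv2.resize(im[v-h:v+h,u-h:u+h],(400,400),interpolation=cv2.INTER_CUBIC)
    T.append(cv2.convertScaleAbs(t,alpha=1.8,beta=20))
cv2.imwrite('pics/st1.png',np.hstack(T))
E
```

```text
clock: 10.32
eef_pos: [0.5346, 0.3838, 0.1606]
tool_rot: [-0.001, 1.0, -0.0, -0.0]
ft_force: [0.7, -0.2, -0.9]
grip_width: 0.0546
grasp_force: 63.4
```

View pics/st1.png

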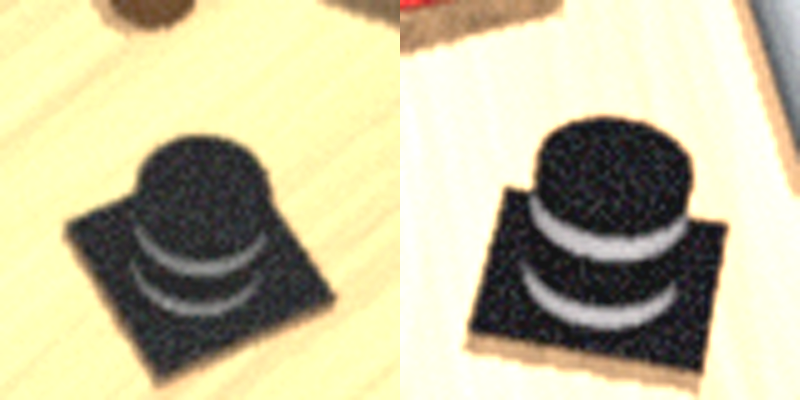

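The black tin stands on the black board and looks central. Scene crop: columns 131–270, rows 134–315. Side crop: columns 122–292, rows 117–329.

Run:
```python
from h import *
o={c:np.array([L/5-.5+u-40,R/5-.5+u-40,T/5-.5+v-40,B/5-.5+v-40]) for c,u,v,L,R,T,B in (('scene',356,285,131,270,134,315),('side',401,240,122,292,117,329))}
print(fitcyl(o,.032,.06,.012))
for c in o: print(fitcyl({c:o[c]},.032,.06,.012)[0])
```

```text
(array([ 0.67250487, -0.01276718]), array([-0.80377092,  0.167471  , -0.67369284,  0.09303137, -0.12363414,
        0.77909389, -0.55330518,  0.17167289]))
[ 0.67353074 -0.01278947]
[ 0.67174947 -0.01324463]
```

```bash
python3 -m inch '[[[0,0,0],[-0.0386,-0.11,0],1],[[0,0,0],[-0.0386,-0.11,0],1],[[0,0,0],[-0.0386,-0.11,0],1],[[0,0,0],[-0.0386,-0.11,0],1],[[0,0,0],[-0.0386,-0.11,0],1],[[0,0,0],[-0.0386,-0.11,0],1],[[0,0,0],[-0.0386,-0.11,0],1],[[0,0,0],[-0.0386,-0.11,0],1],[[0,0,0],[-0.0386,-0.11,0],1],[[0,0,0],[-0.0386,-0.11,0],1]]'; python3 -m inch '[[[0,0,0],[-0.0386,-0.11,0],1],[[0,0,0],[-0.0384,-0.111,0],1],[[0,0,0],[0,0,0.08],1],[[0,0,0],[0,0,0.08],1],[[0,0,0],[0,0,0.06],1],[[0,0,0],[0,0,0.02],1],[[0,0,0],[0,0,0],1],[[0,0,0],[0,0,0],1],[[0,0,0],[0,0,0],1]]'
```

```text
clock: 11.25
eef_pos: [0.6503, 0.0524, 0.1584]
tool_rot: [-0.001, 1.0, -0.0, -0.003]
ft_force: [1.5, -0.0, -1.1]
grip_width: 0.0537
grasp_force: 63.5
clock: 12.0
eef_pos: [0.6754, -0.0118, 0.0903]
tool_rot: [-0.001, 1.0, -0.0, 0.001]
ft_force: [-0.2, -1.0, -0.8]
grip_width: 0.0541
grasp_force: 63.5
```

```bash
python3 -m inch '[[[0,0,0],[0.005,-0.002,0.015],1],[[0,0,0],[0,0,0.012],1],[[0,0,0],[0,0,0.004],1],[[0,0,0],[0,0,0],1],[[0,0,0],[0,0,0],1],[[0,0,0],[0,0,0],1]]'
```

```text
clock: 12.5
eef_pos: [0.6732, -0.0127, 0.0803]
tool_rot: [-0.001, 1.0, -0.0, 0.0]
ft_force: [-0.5, -0.2, -1.1]
grip_width: 0.0542
grasp_force: 63.7
```

```bash
python3 -m inch '[[[0,0,0],[0,0,0.004],1],[[0,0,0],[0,0,0.003],1],[[0,0,0],[0,0,0],1],[[0,0,0],[0,0,0],1]]'
```

```text
clock: 12.83
eef_pos: [0.6734, -0.0127, 0.0802]
tool_rot: [-0.001, 1.0, 0.0, 0.001]
ft_force: [-3.2, -0.6, 7.5]
grip_width: 0.0542
grasp_force: 64.6
```

```bash
python3 -m inch '[[[0,0,0],[0,0,0],-1],[[0,0,0],[0,0,0],-1],[[0,0,0],[0,0,0],-1],[[0,0,0],[0,0,0],-1],[[0,0,0],[0,0,0],-1],[[0,0,0],[0,0,0],-1],[[0,0,0],[0,0,-0.06],-1],[[0,0,0],[0,0,-0.1],-1],[[0,0,0],[0,0,-0.1],-1]]'; python3 -m inch '[[[0,0,0],[0.018,0.0994,0],-1],[[0,0,0],[0.018,0.0994,0],-1],[[0,0,0],[0.018,0.0994,0],-1],[[0,0,0],[0.018,0.0994,0],-1],[[0,0,0],[0.018,0.0994,0],-1],[[0,0,0],[0.018,0.0994,0],-1],[[0,0,0],[0.018,0.0996,0],-1],[[0,0,-0.0151],[0,0,0],-1],[[0,0,-0.0151],[0,0,0],-1],[[0,0,-0.015],[0,0,0],-1]]'; python3 -m inch '[[[0,0,-0.015],[0,0,0],-1],[[0,0,0],[0,0,0.1],-1],[[0,0,0],[0,0,0],-1],[[0,0,0],[0,0,0],-1],[[0,0,0],[0,0,0],-1]]'
```

```text
clock: 13.58
eef_pos: [0.6719, -0.0127, 0.155]
tool_rot: [-0.001, 1.0, 0.0, -0.002]
ft_force: [0.7, -0.5, 1.6]
grip_width: 0.0858
grasp_force: 0.0
clock: 14.42
eef_pos: [0.6346, 0.1972, 0.1558]
tool_rot: [-0.146, 0.989, -0.0, -0.0]
ft_force: [-0.2, -0.2, 0.1]
grip_width: 0.0857
grasp_force: 0.0
clock: 14.83
eef_pos: [0.6349, 0.1959, 0.1263]
tool_rot: [-0.189, 0.982, -0.0, -0.0]
ft_force: [-0.6, 0.4, -0.0]
grip_width: 0.0854
grasp_force: 0.0
```

```bash
python3 -m inch '[[[0,0,0],[0,0,0.1],-1],[[0,0,0],[0,0,0.12],-1],[[0,0,0],[0,0,0.09],-1],[[0,0,0],[0,0,0.06],-1],[[0,0,0],[0,0,0.025],-1],[[0,0,0],[0,0,0],-1],[[0,0,0],[0,0,0],-1],[[0,0,0],[0,0,0],-1]]'; python3 -m inch '[[[0,0,0],[0,0,0],1],[[0,0,0],[0,0,0],1],[[0,0,0],[0,0,0],1],[[0,0,0],[0,0,0],1],[[0,0,0],[0,0,0],1],[[0,0,0],[0,0,0],1],[[0,0,0],[0,0,0],1],[[0,0,0],[0,0,0],1],[[0,0,0],[0,0,0],1]]'
```

```text
clock: 15.5
eef_pos: [0.6369, 0.1966, 0.01]
tool_rot: [-0.189, 0.982, 0.0, 0.002]
ft_force: [0.4, -1.1, 0.8]
grip_width: 0.0852
grasp_force: 0.0
clock: 16.25
eef_pos: [0.6362, 0.1964, 0.0094]
tool_rot: [-0.189, 0.982, 0.0, 0.002]
ft_force: [0.6, -0.7, 6.3]
grip_width: 0.0526
grasp_force: 65.4
```

```bash
python3 -m inch '[[[0,0,0],[0,0,-0.06],1],[[0,0,0],[0,0,-0.1],1],[[0,0,0.0151],[0,0,-0.12],1],[[0,0,0.0151],[0,0,-0.12],1],[[0,0,0.015],[0,0,-0.1],1],[[0,0,0.015],[0,0,-0.04],1],[[0,0,0],[0,0,0],1],[[0,0,0],[0,0,0],1]]'
python3 - <<'E'
from workcell import vision
import cv2,numpy as np
T=[]
for n,(u,v) in dict(scene=(356,275),side=(401,230)).items():
    im=vision.camera(n)['img'][...,::-1]; h=40
    t=cv2.resize(im[v-h:v+h,u-h:u+h],(400,400),interpolation=cv2.INTER_CUBIC)
    T.append(cv2.convertScaleAbs(t,alpha=1.4,beta=10))
cv2.imwrite('pics/st2.png',np.hstack(T))
E
```

```text
clock: 16.92
eef_pos: [0.6352, 0.1961, 0.1699]
tool_rot: [-0.002, 1.0, 0.0, 0.001]
ft_force: [-0.6, -1.3, -1.6]
grip_width: 0.0526
grasp_force: 64.7
```

View pics/st2.png

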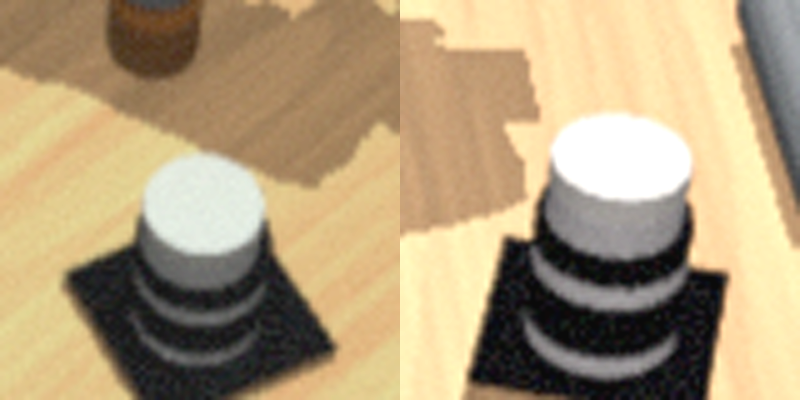

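The white tin sits on the black tin. Scene crop: columns 138–265, rows 153–291. Side crop: columns 147–292, rows 113–258.

Run:
```python
from h import *
o={c:np.array([L/5-.5+u-40,R/5-.5+u-40,T/5-.5+v-40,B/5-.5+v-40]) for c,u,v,L,R,T,B in (('scene',356,275,138,265,153,291),('side',401,230,147,292,113,258))}
print(fitcyl(o,.028,.03,.072))
for c in o: print(fitcyl({c:o[c]},.028,.03,.072)[0])
```

```text
(array([ 0.67240384, -0.01396947]), array([ 0.06642403,  0.03337064, -0.33523304, -0.15238776, -0.47155326,
        0.65995374, -0.07565055,  0.45181613]))
[ 0.67278789 -0.0145308 ]
[ 0.67231638 -0.01327931]
```

```bash
python3 -m inch '[[[0,0,0],[-0.0176,-0.0997,0],1],[[0,0,0],[-0.0176,-0.0997,0],1],[[0,0,0],[-0.0176,-0.0997,0],1],[[0,0,0],[-0.0176,-0.0997,0],1],[[0,0,0],[-0.0176,-0.0997,0],1],[[0,0,0],[-0.0176,-0.0997,0],1],[[0,0,0],[-0.0176,-0.0997,0],1],[[0,0,0],[0,0,0],1],[[0,0,0],[0,0,0],1]]'; python3 -m inch '[[[0,0,0],[0,0,0.06],1],[[0,0,0],[0,0,0.06],1],[[0,0,0],[0,0,0.04],1],[[0,0,0],[0,0,0.01],1],[[0,0,0],[0,0,0],1],[[0,0,0],[0,0,0],1],[[0,0,0],[0,0,0],1]]'
```

```text
clock: 17.77
eef_pos: [0.6711, -0.0154, 0.1666]
tool_rot: [0.0, 1.0, 0.0, -0.002]
ft_force: [-0.0, 0.8, -1.9]
grip_width: 0.0525
grasp_force: 64.7
clock: 18.35
eef_pos: [0.6729, -0.0127, 0.1194]
tool_rot: [-0.001, 1.0, 0.0, 0.001]
ft_force: [-0.0, 0.9, 0.3]
grip_width: 0.0527
grasp_force: 64.7
```

Lowering about 7–8 mm to contact.

```bash
python3 -m inch '[[[0,0,0],[0,0,0.012],1],[[0,0,0],[0,0,0.008],1],[[0,0,0],[0,0,0.003],1],[[0,0,0],[0,0,0.002],1],[[0,0,0],[0,0,0],1],[[0,0,0],[0,0,0],1]]'
```

```text
clock: 18.85
eef_pos: [0.6723, -0.0133, 0.1114]
tool_rot: [-0.001, 1.0, 0.0, 0.0]
ft_force: [-1.2, 0.0, 1.2]
grip_width: 0.0527
grasp_force: 65.0
```

```bash
python3 -m inch '[[[0,0,0],[0,0,0.002],1],[[0,0,0],[0,0,0],-1],[[0,0,0],[0,0,0],-1],[[0,0,0],[0,0,0],-1],[[0,0,0],[0,0,0],-1],[[0,0,0],[0,0,0],-1],[[0,0,0],[0,0,0],-1],[[0,0,0],[0,0,-0.05],-1],[[0,0,0],[0,0,-0.08],-1],[[0,0,0],[0,0,-0.06],-1]]'; python3 -m inch '[[[0,0,0],[0,-0.1,0],-1],[[0,0,0],[0,-0.11,0],-1],[[0,0,0],[0,-0.11,0],-1],[[0,0,0],[0,-0.11,0],-1],[[0,0,0],[0,-0.11,0],-1],[[0,0,0],[0.006,-0.13,0],-1],[[0,0,0],[0,0,0.1],-1],[[0,0,0],[0,0,0],-1],[[0,0,0],[0,0,0],-1]]'
```

```text
clock: 19.68
eef_pos: [0.6721, -0.0133, 0.1681]
tool_rot: [-0.001, 1.0, -0.0, -0.0]
ft_force: [1.6, 0.0, 1.2]
grip_width: 0.0852
grasp_force: 0.0
clock: 20.43
eef_pos: [0.669, -0.2141, 0.135]
tool_rot: [-0.0, 1.0, 0.001, -0.003]
ft_force: [0.3, 0.9, 0.5]
grip_width: 0.0853
grasp_force: 0.0
```

Run:
```python
from workcell import vision
import cv2,numpy as np
c=vision.camera('wrist'); print(c['fov_y'],c['cx'],c['cy'],np.array(c['pose'])[:3].round(5).tolist())
s=[vision.camera(n)['img'] for n in('scene','side')]
r=lambda t:cv2.resize(t,(400,300),interpolation=cv2.INTER_CUBIC)
g=np.vstack([np.hstack([r(c['img']),r(s[0])]),np.hstack([r(s[0][210:315,290:430]),r(s[1][175:280,335:475])])])
cv2.imwrite('pics/m3.png',cv2.convertScaleAbs(g[...,::-1],alpha=1.3,beta=10))
```

```text
58.64880475826223 315.5936615184804 240.70740191757508 [[-0.00021, -0.96591, -0.25887, 0.60332], [0.99999, 0.0007, -0.00342, -0.21513], [0.00349, -0.25887, 0.96591, 0.27758]]
```

View pics/m3.png

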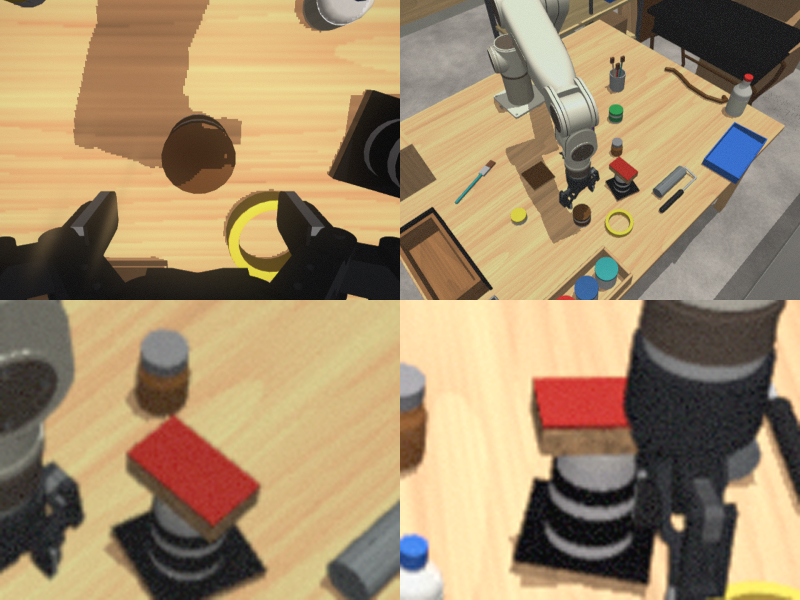

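The black stack is intact, red face up. In the wrist view the bronze tin is at (318,246) in full-size pixels, and the yellow ring at (435,384) sits near the right finger. Checking both.

Run:
```python
from h import *
CAM['w']=(58.6488,315.5937,240.7074,[[-0.00021,-0.96591,-0.25887,0.60332],[0.99999,0.0007,-0.00342,-0.21513],[0.00349,-0.25887,0.96591,0.27758]])
print(fitcyl({'w':np.array([162,235.5,114,193])*1.6},.032,.06))
def ray(cam,uv,z):
    return least_squares(lambda p:(proj(cam,[p[0],p[1],z])-uv)[0],[.6,-.1]).x
print('ring wrist',ray('w',(435,384),.01),'left edge',ray('w',(365,375),.01),'top',ray('w',(425,308),.01))
print('scene',ray('scene',(350.5,357),.01),'side',ray('side',(463.5,296),.01), 'side edges',ray('side',(437,296),.01),ray('side',(490,296),.01))
```

```text
(array([ 0.66945373, -0.21306007]), array([-1.34815091,  1.35246838, -1.68323776,  1.66401393]))
ring wrist [ 0.78090207 -0.12899468] left edge [ 0.77354453 -0.17916242] top [ 0.72229605 -0.14003395]
scene [ 0.77660108 -0.13220764] side [ 0.775901   -0.13291079] side edges [ 0.72499488 -0.13135191] [ 0.82694941 -0.13447402]
```

```bash
python3 -m inch '[[[0,0,0],[0,0,0.1],-1],[[0,0,0],[0,0,0.11],-1],[[0,0,0],[0,0,0.08],-1],[[0,0,0],[0,0,0.05],-1],[[0,0,0],[0,0,0.023],-1],[[0,0,0],[0,0,0],-1],[[0,0,0],[0,0,0],-1],[[0,0,0],[0,0,0],-1]]'; python3 -m inch '[[[0,0,0],[0,0,0],1],[[0,0,0],[0,0,0],1],[[0,0,0],[0,0,0],1],[[0,0,0],[0,0,0],1],[[0,0,0],[0,0,0],1],[[0,0,0],[0,0,0],1],[[0,0,0],[0,0,0],1],[[0,0,0],[0,0,0],1],[[0,0,0],[0,0,0],1]]'
```

```text
clock: 21.25
eef_pos: [0.6727, -0.2143, 0.0311]
tool_rot: [-0.001, 1.0, -0.001, 0.002]
ft_force: [0.2, -0.3, 0.2]
grip_width: 0.0858
grasp_force: 0.0
clock: 22.0
eef_pos: [0.6723, -0.2145, 0.031]
tool_rot: [-0.001, 1.0, -0.0, 0.002]
ft_force: [-1.4, 0.8, 6.2]
grip_width: 0.0625
grasp_force: 67.3
```

```bash
python3 -m inch '[[[0,0,0],[0,0,-0.05],1],[[0,0,0],[0,0,-0.1],1],[[0,0,0],[0,0,-0.1],1],[[0,0,0],[0,0,-0.08],1],[[0,0,0],[0,0,0],1],[[0,0,0],[0.08,-0.005,0],1],[[0,0,0],[0.11,0,0],1],[[0,0,0],[0.12,0,0],1],[[0,0,0],[0.12,0,0],1],[[0,0,0],[0.12,0,0],1]]'; python3 -m inch '[[[0,0,0],[0.12,0,0],1],[[0,0,0],[0.11,0,0],1],[[0,0,0],[0.07,0,0],1],[[0,0,0],[0,0,0.06],1],[[0,0,0],[0,0,0.08],1],[[0,0,0],[0,0,0.06],1],[[0,0,0],[0,0,0.03],1],[[0,0,0],[0,0,0],1],[[0,0,0],[0,0,0],1],[[0,0,0],[0,0,0],1]]'
```

```text
clock: 22.83
eef_pos: [0.503, -0.2155, 0.1256]
tool_rot: [-0.001, 1.0, 0.0, -0.001]
ft_force: [-0.2, -0.3, -2.5]
grip_width: 0.0623
grasp_force: 66.7
clock: 23.67
eef_pos: [0.4166, -0.2166, 0.0591]
tool_rot: [-0.001, 1.0, -0.0, 0.001]
ft_force: [0.3, 0.6, -3.1]
grip_width: 0.0624
grasp_force: 66.7
```

Now 16 mm down to about 0.043.

```bash
python3 -m inch '[[[0,0,0],[0.002,0.002,0.025],1],[[0,0,0],[0,0,0.017],1],[[0,0,0],[0,0,0.006],1],[[0,0,0],[0,0,0.003],1],[[0,0,0],[0,0,0],1],[[0,0,0],[0,0,0],1]]'
```

```text
clock: 24.17
eef_pos: [0.4155, -0.2157, 0.0433]
tool_rot: [-0.001, 1.0, -0.0, 0.0]
ft_force: [-0.3, -0.2, -2.8]
grip_width: 0.0623
grasp_force: 67.0
```

```bash
python3 -m inch '[[[0,0,0],[0,0,0.004],1],[[0,0,0],[0,0,0.003],1],[[0,0,0],[0,0,0],1],[[0,0,0],[0,0,0],1]]'
```

```text
clock: 24.5
eef_pos: [0.4156, -0.2159, 0.0429]
tool_rot: [-0.001, 1.0, -0.0, 0.001]
ft_force: [-4.7, 1.1, 11.1]
grip_width: 0.0622
grasp_force: 68.5
```

```bash
python3 -m inch '[[[0,0,0],[0,0,0],-1],[[0,0,0],[0,0,0],-1],[[0,0,0],[0,0,0],-1],[[0,0,0],[0,0,0],-1],[[0,0,0],[0,0,0],-1],[[0,0,0],[0,0,0],-1],[[0,0,0],[0,0,-0.08],-1],[[0,0,0],[0,0,-0.12],-1],[[0,0,0],[0,0,-0.12],-1],[[0,0,0],[0,0,-0.06],-1]]'; python3 -m inch '[[[0,0,0],[-0.064,-0.105,0],-1],[[0,0,0],[-0.064,-0.105,0],-1],[[0,0,0],[-0.064,-0.105,0],-1],[[0,0,0],[-0.064,-0.105,0],-1],[[0,0,0],[-0.064,-0.105,0],-1],[[0,0,0],[0,0,0],-1],[[0,0,0],[0,0,0],-1],[[0,0,0],[0,0,0],-1]]'
python3 - <<'E'
from workcell import vision
import cv2,numpy as np
T=[]
for n,(u,v) in dict(scene=(221,265),side=(272,315)).items():
    im=vision.camera(n)['img'][...,::-1]; h=40
    t=cv2.resize(im[v-h:v+h,u-h:u+h],(400,400),interpolation=cv2.INTER_CUBIC)
    T.append(cv2.convertScaleAbs(t,alpha=1.5,beta=15))
cv2.imwrite('pics/st4.png',np.hstack(T))
E
```

```text
clock: 25.33
eef_pos: [0.4169, -0.2165, 0.159]
tool_rot: [-0.001, 1.0, -0.001, 0.002]
ft_force: [0.6, -1.1, -0.1]
grip_width: 0.0854
grasp_force: 0.0
clock: 26.0
eef_pos: [0.5108, -0.3724, 0.154]
tool_rot: [-0.001, 1.0, 0.001, -0.001]
ft_force: [0.4, 0.7, 0.5]
grip_width: 0.0853
grasp_force: 0.0
```

View pics/st4.png

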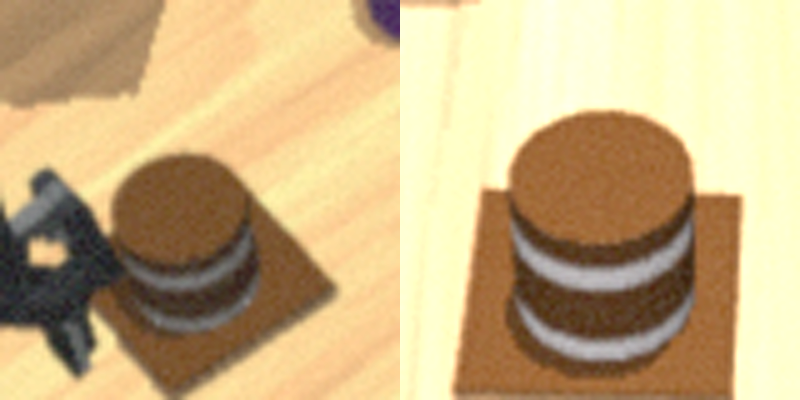

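The bronze tin is on the bronze board, roughly central. Scene crop: columns 112–260, rows 153–333. Side crop: columns 108–295, rows 110–362.

```bash
python3 - <<'E'
from h import *
o={c:np.array([L/5-.5+u-40,R/5-.5+u-40,T/5-.5+v-40,B/5-.5+v-40]) for c,u,v,L,R,T,B in (('scene',221,265,112,260,153,333),('side',272,315,108,295,110,362))}
print(fitcyl(o,.032,.06,.012))
for c in o: print(fitcyl({c:o[c]},.032,.06,.012)[0])
E
python3 -m inch '[[[0,0,0],[-0.003,-0.002,0.1],-1],[[0,0,0],[0,0,0.12],-1],[[0,0,0],[0,0,0.12],-1],[[0,0,0],[0,0,0.09],-1],[[0,0,0],[0,0,0.05],-1],[[0,0,0],[0,0,0.012],-1],[[0,0,0],[0,0,0],-1],[[0,0,0],[0,0,0],-1],[[0,0,0],[0,0,0],-1]]'
```

```text
(array([ 0.41381062, -0.21747212]), array([-0.60569622,  0.34924196, -0.52539514, -0.24656474, -0.05582283,
        0.51472057, -0.20011892,  0.35644132]))
[ 0.41491119 -0.21789091]
[ 0.41342137 -0.21722196]
clock: 26.85
eef_pos: [0.5139, -0.3743, 0.0101]
tool_rot: [-0.001, 1.0, -0.001, 0.002]
ft_force: [0.2, 0.1, -0.3]
grip_width: 0.0854
grasp_force: 0.0
```

```bash
python3 -m inch '[[[0,0,0],[0.006,0.002,0.008],-1],[[0,0,0],[0,0,0],1],[[0,0,0],[0,0,0],1],[[0,0,0],[0,0,0],1],[[0,0,0],[0,0,0],1],[[0,0,0],[0,0,0],1],[[0,0,0],[0,0,0],1],[[0,0,0],[0,0,0],1],[[0,0,0],[0,0,0],1],[[0,0,0],[0,0,0],1]]';python3 -m inch '[[[0,0,0],[0,0,-0.06],1],[[0,0,0],[0,0,-0.11],1],[[0,0,0],[0,0,-0.12],1],[[0,0,0],[0,0,-0.11],1],[[0,0,0],[0,0,-0.06],1],[[0,0,0],[0,0,0],1],[[0,0,0],[0,0,0],1],[[0,0,0],[0,0,0],1]]'
```

```text
clock: 27.68
eef_pos: [0.5113, -0.3735, 0.0062]
tool_rot: [-0.001, 1.0, -0.001, 0.001]
ft_force: [-0.8, 0.4, 5.4]
grip_width: 0.0542
grasp_force: 63.9
clock: 28.35
eef_pos: [0.5097, -0.3723, 0.1413]
tool_rot: [-0.001, 1.0, 0.001, -0.001]
ft_force: [-1.2, 0.7, -0.5]
grip_width: 0.0541
grasp_force: 63.3
```

```bash
python3 -m inch '[[[0,0,0],[0.0647,0.1037,0],1],[[0,0,0],[0.0647,0.1037,0],1],[[0,0,0],[0.0647,0.1037,0],1],[[0,0,0],[0.0647,0.1037,0],1],[[0,0,0],[0.0647,0.1037,0],1],[[0,0,0],[0,0,0],1],[[0,0,0],[0,0,0.08],1],[[0,0,0],[0,0,0.07],1],[[0,0,0],[0,0,0.03],1],[[0,0,0],[0,0,0],1]]'; python3 -m inch '[[[0,0,0],[0,0,0],1],[[0,0,0],[0,0,0],1]]'
```

```text
clock: 29.18
eef_pos: [0.4104, -0.2161, 0.0856]
tool_rot: [-0.001, 1.0, 0.002, -0.004]
ft_force: [0.2, 0.3, -0.2]
grip_width: 0.0538
grasp_force: 63.5
clock: 29.35
eef_pos: [0.4137, -0.218, 0.0894]
tool_rot: [-0.001, 1.0, -0.0, 0.0]
ft_force: [0.4, -0.4, 0.1]
grip_width: 0.0539
grasp_force: 63.5
```

```bash
python3 -m inch '[[[0,0,0],[0,0.002,0.015],1],[[0,0,0],[0,0,0.01],1],[[0,0,0],[0,0,0.005],1],[[0,0,0],[0,0,0.003],1],[[0,0,0],[0,0,0],1],[[0,0,0],[0,0,0],1]]'
```

```text
clock: 29.85
eef_pos: [0.4134, -0.217, 0.0793]
tool_rot: [-0.001, 1.0, -0.0, 0.0]
ft_force: [0.5, 0.2, -0.6]
grip_width: 0.0548
grasp_force: 63.5
```

```bash
python3 -m inch '[[[0,0,0],[0,0,0.003],1],[[0,0,0],[0,0,0.003],1],[[0,0,0],[0,0,0],1],[[0,0,0],[0,0,0],1]]'
```

```text
clock: 30.18
eef_pos: [0.4136, -0.2171, 0.0781]
tool_rot: [-0.001, 1.0, -0.0, 0.0]
ft_force: [-1.7, 1.2, 5.4]
grip_width: 0.0541
grasp_force: 64.2
```

Contact felt. Releasing, rising and moving clear.

```bash
python3 -m inch '[[[0,0,0],[0,0,0],-1],[[0,0,0],[0,0,0],-1],[[0,0,0],[0,0,0],-1],[[0,0,0],[0,0,0],-1],[[0,0,0],[0,0,0],-1],[[0,0,0],[0,0,0],-1],[[0,0,0],[0,0,-0.06],-1],[[0,0,0],[0,0,-0.12],-1],[[0,0,0],[0,0,-0.12],-1],[[0,0,0],[0,0,-0.12],-1]]'; python3 -m inch '[[[0,0,0],[0.05,-0.09,-0.02],-1],[[0,0,0],[0.05,-0.09,-0.02],-1],[[0,0,0],[0.05,-0.09,-0.02],-1],[[0,0,0],[0.05,-0.09,-0.02],-1],[[0,0,0],[0.05,-0.09,0],-1],[[0,0,0],[0,0,0],-1],[[0,0,0],[0,0,0],-1],[[0,0,0],[0,0,0],-1]]'
python3 - <<'E'
from workcell import vision
import cv2,numpy as np
s=[vision.camera(n)['img'] for n in('scene','side')]
r=lambda t:cv2.resize(t,(400,300),interpolation=cv2.INTER_CUBIC)
g=np.vstack([np.hstack([r(s[0]),r(s[1])]),np.hstack([r(s[0][210:315,170:310]),r(s[1][250:385,180:360])])])
cv2.imwrite('pics/end.png',cv2.convertScaleAbs(g[...,::-1],alpha=1.3,beta=10))
E
```

```text
clock: 31.02
eef_pos: [0.4127, -0.2167, 0.2044]
tool_rot: [-0.001, 1.0, 0.0, -0.001]
ft_force: [1.0, -1.0, -0.6]
grip_width: 0.0855
grasp_force: 0.0
clock: 31.68
eef_pos: [0.3384, -0.3518, 0.227]
tool_rot: [-0.001, 1.0, 0.001, -0.0]
ft_force: [0.1, 1.0, 0.1]
grip_width: 0.0854
grasp_force: 0.0
```

View pics/end.png

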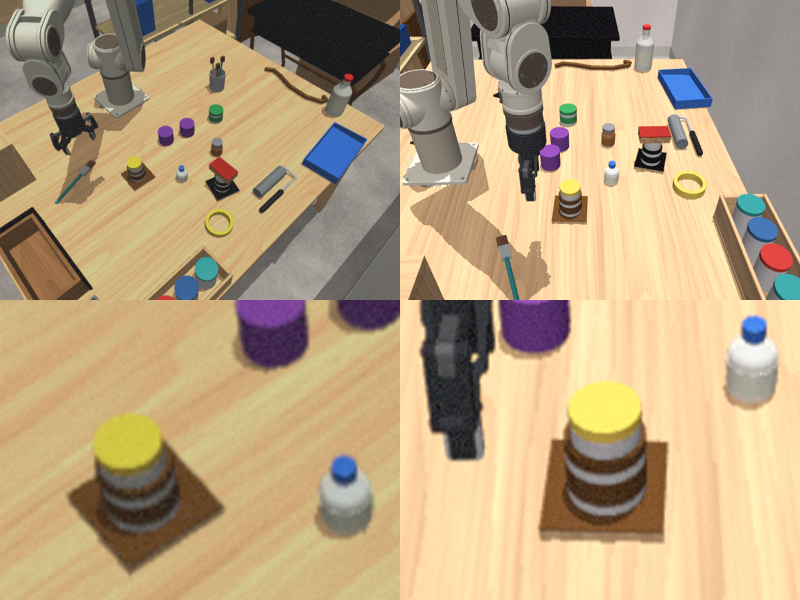

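Both stacks stand centred: the black kit at (222,180) in the scene view and the bronze kit at (136,170). The bystanders have not moved and the gripper is clear of everything.

```bash
python3 -c "
from workcell import workorder
print(workorder.job_done())"
```

```text
the job is handed in; nothing more can be done
None
```

Both finishing kits are stacked in order on their boards, the bystanders are where they were, and the job was handed in at about 32 s on the robot clock; the hand-in returned no verdict.

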